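Take the empty reel off a two-spindle winder (clamp nut of unknown thread hand)

TASK

Take the empty reel off the two-spindle winder. The black wing nut that clamps it may have a left-hand or a right-hand thread, so feel gently which way it gives without forcing it tighter, and back it off until the steel horseshoe washer under it is free to be drawn out sideways by its tongue without dragging on the nut. Lay the washer in the big compartment of the mint-green tray next to the winder, then lift the reel off over the nut and stand it upright on the desk, leaving the glue stick, spool and tape roll where they are.

Things in the scene. Friction and masses are not known exactly. Their poses are not given: they have to be found in the camera images.
- winder: Two-spindle reel winder, fixed: dark base plate 160 (x) x 304 (y) x 6 mm with two like grey heads, each 134 x 130 x 52 mm, side by side, dials on the -x front. Origin: centre of the plate's underside on the desk. Vertical spindles, locked by their gears, at y +75 mm (carries the reel) and y -75 mm (bare).
- spindle (a point): On the axis of the reel's spindle, on top of its drive flange (60 mm across), 68 mm above the desk, where the reel's underside rests. A mandrel 35.6 mm across, its top chamfered, stands 37 mm above this point (the reel sits over it with 1.7 mm play all round), then a 10 mm threaded stud with the clamp nut; the stud ends inside the nut. Axes as the winder's.
- nut_a: Clamp nut of winder head A (on the reel's spindle or on the bare one; alike). Origin: underside of its 30 mm steel flange, on the spindle axis, 124.3 mm above the winder's origin when tight (start). Black wing: bar 32 mm long along its x, 12 mm thick along its y (grip across y), 10.5 to 27 mm above the origin. Under the flange a collar 20 mm across, 2.3 mm deep. Rises 6.5 mm at most.
- nut_b: Clamp nut of winder head B (on the reel's spindle or on the bare one; alike). Origin: underside of its 30 mm steel flange, on the spindle axis, 124.3 mm above the winder's origin when tight (start). Black wing: bar 32 mm long along its x, 12 mm thick along its y (grip across y), 10.5 to 27 mm above the origin. Under the flange a collar 20 mm across, 2.3 mm deep. Rises 6.5 mm at most.
- twist_a (a joint): Elastic wind-up of head A's stud (rad), 0 at rest, + anticlockwise from above. It moves only when the nut is forced the tightening way: about 3 N m/rad; over 0.22 rad (0.66 N m) is too much, a trial of 0.2 rad is harmless. Loosening instead turns the nut at a steady 0.15 N m, 8 mm of rise a turn. The two heads have threads of contrary hand, unmarked, and are docked in either order.
- twist_b (a joint): Elastic wind-up of head B's stud (rad), 0 at rest, + anticlockwise from above. It moves only when the nut is forced the tightening way: about 3 N m/rad; over 0.22 rad (0.66 N m) is too much, a trial of 0.2 rad is harmless. Loosening instead turns the nut at a steady 0.15 N m, 8 mm of rise a turn. The two heads have threads of contrary hand, unmarked, and are docked in either order.
- washer: Steel horseshoe washer, 54 mm across, 6 mm thick, 60 g, on the reel under the nut. Origin: centre of its underside, on the spindle axis at first. 13 mm slot open to its +x, pull tongue to its -x. The nut's collar sits in a recess 22 mm across, 2.5 mm deep in its top: it slides out (to its -x, some 50 mm) only once the nut has risen over 2.5 mm (2 rad); 3.5 mm is ample. May turn with the nut.
- washer_tongue (a point): Point on the washer's pull tongue where to grip it: 47 mm from the washer's origin toward its -x, 3 mm above its underside; axes as the washer's. The tongue is 14 mm wide along y (grip across y), 5.5 mm thick, from 27 to 60 mm from the origin; its last 6 mm are turned up to 12.5 mm above the underside. It overhangs the reel's edge (31 mm from the axis).
- reel: Empty reel: two plywood flanges 62 mm across, 9 mm thick, on a brown tube 48 mm across; 50 mm high, bore 39 mm, which passes over the nut (34 mm corner to corner). Origin: centre of its underside, 68 mm above the desk at the start; z up. Grip round the top flange (the nut's top then stands some 40 mm above it). 60 to 130 g. Clear of the nut once lifted 95 mm straight up.
- tray: Mint-green moulded tray nearest the winder, to its left, 219 (x) x 346 (y) mm, rim 18 mm high, floor 2 mm above the desk, fixed. Origin: centre of its underside.
- tray_bay (a point): Centre of the floor of the tray's big compartment, 117 mm along the tray's x, 192 mm along its y; ribs 13 mm high bound it on the tray's +x and +y sides, the 18 mm rim on the others. Axes as the tray's.
- glue_stick: Yellow glue stick standing behind the bare spindle's head, 23 mm across, 89 mm high. Origin: centre of its underside. Bystander.
- spool: Small thread spool standing just left of the winder, 45 x 28 x 38 mm high. Origin: centre of its underside. Bystander.
- tape_roll: Roll of tape lying flat behind the reel's head, 94 mm across, 48 mm high. Origin: centre of its underside. Bystander.
There are look-alikes about, which are no part of the job. Several things have the shape of the washer; the one meant has the colours described above.

How it is judged (in metres and radians):
On the way, in this order (a step that is already met when the one before it is completed fails the run):
1. the nut has been backed off until it has risen at least 2 mm from tight (((horizontal distance between nut_a and spindle below 0.03 m and z of nut_a in the frame of winder above 0.1263 m) or (horizontal distance between nut_b and spindle below 0.03 m and z of nut_b in the frame of winder above 0.1263 m))), for 0.2 s.
2. the washer has been drawn out clear of the spindle (origin more than 45 mm from the axis) (horizontal distance between washer and spindle above 0.045 m), for 0.1 s.
At the end, for the whole second after the job is handed in: nut at least 1.7 mm above its tight height; washer lying in the tray's big compartment (origin within 58 mm in x and 96 mm in y of its centre, under 20 mm above the desk); reel upright on the bare desk, same way up (within 0.1 rad, 4 mm in height, outside the tray); both at rest (((horizontal distance between nut_a and spindle below 0.03 m and z of nut_a in the frame of winder above 0.126 m) or (horizontal distance between nut_b and spindle below 0.03 m and z of nut_b in the frame of winder above 0.126 m)) and x of washer in the frame of tray_bay between -0.058 and 0.058 m and y of washer in the frame of tray_bay between -0.096 and 0.096 m and height (world z) of washer below 0.02 m and linear speed of each of washer, reel below 0.02 m/s and height (world z) of reel between -0.004 and 0.004 m and angle between reel's own z axis and vertical below 0.1 rad and (x of reel in the frame of tray above 0.11 m or x of reel in the frame of tray below -0.11 m or y of reel in the frame of tray above 0.17 m or y of reel in the frame of tray below -0.17 m)); the robot touches nothing.
It fails at once if the clamp nut is forced the tightening way: the stud is twisted by more than 0.22 rad (about 0.66 N m) (value of joint any of twist_a, twist_b above 0.22 rad or value of joint any of twist_a, twist_b below -0.22 rad).
It fails at once if the washer is dragged against the nut with more than 15 N (contact force between washer and nut_a above 15 N or contact force between washer and nut_b above 15 N).
It fails at once if the glue stick, the spool or the tape roll is shifted by more than 30 mm (distance of any of glue_stick, spool, tape_roll from where it was at the start of the episode above 0.03 m).
It also fails if it takes over 72 s, if anything falls off the work surface, if the arm or the gripper's body presses on something with over 40 N, if the wrist force passes 120 N, or if a joint passes its speed limit or range.

ROBOT

A 6-joint arm with a two-finger parallel gripper is mounted at the origin on a cart in front of the work surface, level with it; the furniture and walls round the work are solid. World frame = base frame: x ahead of the robot, y to its left, z up, the work surface at z = 0. Lengths are in mm, angles in rad, forces in N, time in s.
With the tool pointing down it reaches from about 350 to 875 mm from the base axis. Payload 4.2 kg.
Tool frame: the origin (TCP) lies between the finger pads; the fingertips stand 25 mm ahead of it and the grasp point (between the pads) lies 6 mm ahead of it; z points along the fingers, y is the line along which they close (so a half turn about z gives the same grasp; the last joint's range is limited). The gripper opens to 85 mm and grips with 20 to 120 N. Pads are 22 mm wide; open, the fingers measure 114 mm over their backs; the gripper's body (76 mm by 85 mm) begins 54 mm behind the grasp point. The pads swing forward as they close: fully open they stand 13 mm farther back than shut.
Start: joints at [-0.967, 0.385, 0.008, 0, -1.194, -0.259], TCP at [211.27, -588.187, 256.312] pointing down, gripper open.
Joint ranges: [-3.14, 3.14], [-1.21, 2.06], [-1.07, 1.41], [-3.16, 2.05], [-2.99, -0.16], [-3.1, 3.1]. Speed limits (rad/s): [2.79, 2.79, 3.14, 3.14, 3.14, 3.14].

INTERFACE

Orientations are given as a unit quaternion [x, y, z, w].
In Python, from bench import arm gives the robot as it stands.
- The arm moves only by the shell command python3 -m pendant 'ROWS'. ROWS is JSON, a list of rows, each a list of 7 numbers: the shift along the tool's x, y, z in m, then the turn, a rotation vector about the tool's x, y, z in degrees, then the finger opening in m, from 0 to 0.0854. In form: [[x, y, z, wx, wy, wz, fingers], ...]. A call has 1 to 12 rows; each row shifts and turns the commanded pose from where the row before left it, along the tool's axes as they then stand; what a row does not reach is not made up. A row lasts 1/10 s, in which the tool goes at most 50 mm and 8.59 degrees, less where a joint would pass 70% of its speed; a pose out of reach is approached as far as the arm can. A call is refused whole if a number of a shift passes 0.05 or a number of a turn 8.59, either way. A call with a gripper value outside its range is refused whole. The fingers move at their own pace and stop on an object; the grip force is fixed at half the most. Time passes only in rows, so rows that do not move let the fingers close. It gives the time, the measured TCP pose, the force, the opening and the grip force at its end, in the units of the state.
- arm.read_state(): the state, without advancing time (a new reading comes with each control period).
- arm.get_image(name): name is "scene" or "top" or "wrist"; returns a dict with "image" (420x560x3 uint8, red, green, blue), "fx", "fy", "cx", "cy" (pixels), "k1" (the pictures are not rectified: a ray, as slopes to the right and down, at radius r is drawn at 1 + k1 r^2 times it, then the intrinsics apply), "xyz" and "rotation" of the camera in the world. Camera axes: x right, y down, z forward; pixel columns grow to the right and rows downward; lengths in mm; the calibration is good to about 2 mm. A picture is of the moment at which its call begins. There is no depth.
- arm.job_done(): hands the job in; it is judged then, once.
The state is a dict: "clock": time; "joints": joint angles; "joint_vel": joint speeds; "joint_efforts": joint torques, N m; "position": TCP position; "ee_rot": TCP orientation; "contact_force": force on the tool from outside, world axes, zero at the start; "wrist_torque": the same for the moment, N m; "gripper_width": finger opening in mm; "grasp_force": force on a finger pad.
Only numpy, scipy, OpenCV 4.12 (cv2) and the standard library are available. Lean on these libraries where they do the work, as an engineer would, in place of code of your own. Each camera call takes 0.05 s, during which the arm holds its last target. There are 200 camera calls.

## Working session

There is one attempt and no reset: what is moved stays moved. The work goes in short steps, Python scripts to look and compute and a shell command to move; the robot and the scene stay as the last step left them, time stands still between calls to the robot, and variables do not carry over. Pictures are saved under pics/ and viewed, at most 14 in all, crops included, and the job is handed in when it is done.

```bash
mkdir -p pics; ls; cat > h.py <<'E'
import numpy as np, cv2, json
from bench import arm
def snap(name, fn=None):
    d=arm.get_image(name)
    if fn: cv2.imwrite('pics/'+fn, cv2.cvtColor(np.asarray(d['image']),cv2.COLOR_RGB2BGR))
    c={k:(np.asarray(d[k]).tolist()) for k in ('fx','fy','cx','cy','k1','xyz','rotation')}
    return d,c
E
python3 - <<'E'
from h import *
for n in('scene','top'):
    d,c=snap(n,n+'0.png'); json.dump(c,open(n+'.json','w')); print(n,c)
print(arm.read_state())
E
```

```text
pics
scene {'fx': 519.2043617216109, 'fy': 519.2043617216109, 'cx': 272.0266146451328, 'cy': 212.89845868019495, 'k1': -0.05176556365678625, 'xyz': [-518.0412414025009, -577.5732482642579, 1150.5685702561955], 'rotation': [0.7783846215099958, -0.4648642899506193, 0.2089826332887509, -0.3665308062211779]}
top {'fx': 524.2498600274315, 'fy': 524.2498600274315, 'cx': 276.4758874561699, 'cy': 208.3393152177939, 'k1': -0.10983741004763284, 'xyz': [377.79044006289877, 55.41631679049213, 1692.5732924135834], 'rotation': [0.7130128006456026, -0.6986359799724142, 0.04759453087234661, -0.03542984948514384]}
{'clock': 0.1, 'joints': array([-9.67377427e-01,  3.85516663e-01,  6.78949955e-03, -4.57007799e-04,
       -1.19400289e+00, -2.58611268e-01]), 'joint_vel': array([-0.00040519, -0.00272049,  0.0015714 ,  0.00154237, -0.00186245,
       -0.00083811]), 'joint_efforts': array([ 2.71288891e-04, -3.93320739e+01,  1.88929600e+01,  4.19783413e+00,
       -2.52548227e-03,  2.10979778e-06]), 'position': array([ 211.13707874, -587.76637737,  255.31588894]), 'ee_rot': array([-1.71467906e-01,  9.85189209e-01,  9.67173998e-04, -2.10981958e-04]), 'contact_force': array([0.09489033, 0.48244453, 0.70615889]), 'wrist_torque': array([ 0.01571843, -0.01749081, -0.01310866]), 'grasp_force': 0.0, 'gripper_width': 85.50322077851358}
```

```bash
python3 - <<'E'
import cv2,numpy as np
a=cv2.imread('pics/scene0.png');b=cv2.imread('pics/top0.png')
cv2.imwrite('pics/both.png',cv2.resize(np.hstack([a,b]),(800,300),interpolation=cv2.INTER_AREA))
E
```

```text
(no output)
```

View pics/top0.png

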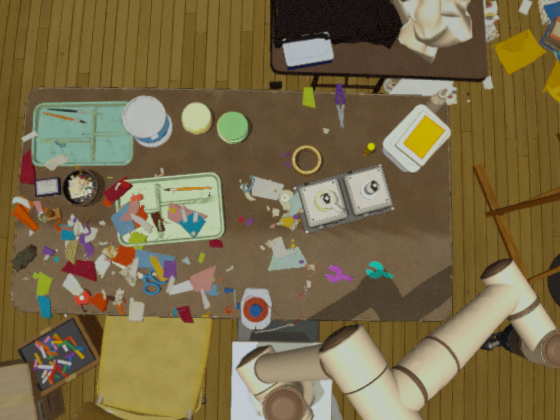

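View pics/scene0.png

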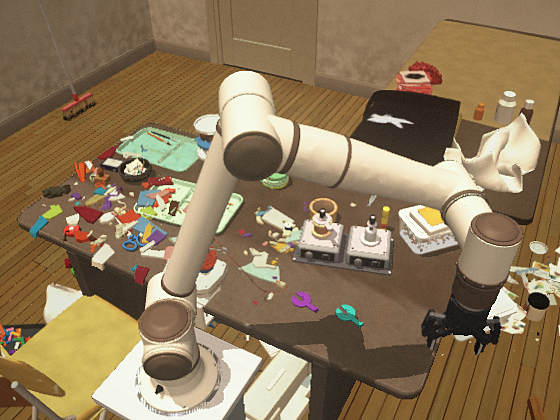

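The top view shows the winder at about (345,198), with the reel on its left spindle (325,202) and the bare spindle at (373,188). Washer-shaped things are at (340,272), magenta; (378,270), teal; and on the reel. The mint tray nearest the winder is at (170,208); another, more turquoise tray is at (82,133). The scene view agrees: reel at (322,225), bare spindle at (371,228), glue stick at (385,214), tape roll at (323,207).

Next is an enlarged crop to confirm the washer.

```bash
cat >> h.py <<'E'
from scipy.spatial.transform import Rotation as R
from scipy.optimize import least_squares
def Rm(c):
    r=np.array(c['rotation']); return R.from_quat(r).as_matrix() if r.size==4 else r.reshape(3,3)
def proj(c,P):
    p=(np.atleast_2d(P)-np.array(c['xyz']))@Rm(c); s=p[:,:2]/p[:,2:]
    s=s*(1+c['k1']*(s**2).sum(1,keepdims=True)); return s*[c['fx'],c['fy']]+[c['cx'],c['cy']]
def ray(c,uv):
    q=(np.array(uv,float)-[c['cx'],c['cy']])/[c['fx'],c['fy']]; s=q.copy()
    for _ in range(20): s=q/(1+c['k1']*(s@s))
    return Rm(c)@np.append(s,1)
def atz(c,uv,z):
    d=ray(c,uv); o=np.array(c['xyz']); return o+d*(z-o[2])/d[2]
def tri(obs):
    A=np.zeros((3,3));b=np.zeros(3)
    for c,uv in obs:
        d=ray(c,uv);d/=np.linalg.norm(d);M=np.eye(3)-np.outer(d,d);A+=M;b+=M@np.array(c['xyz'])
    return np.linalg.solve(A,b)
E
python3 - <<'E'
from h import *
t=json.load(open('top.json'));s=json.load(open('scene.json'))
print('tool px scene',proj(s,[211,-588,250]),'top',proj(t,[0,0,0]))
a=cv2.imread('pics/top0.png')[140:285,265:425];b=cv2.imread('pics/scene0.png')[185:285,275:410]
f=lambda i,w,h:cv2.resize(i,(w,h),interpolation=cv2.INTER_CUBIC)
cv2.imwrite('pics/crop1.png',np.hstack([f(a,400,362),f(b,400,296*362//362)if 0 else f(b,400,362)]))
for uv in [(325,202),(373,188)]: print(atz(t,uv,130))
for uv in [(322,214),(373,217)]: print(atz(s,uv,150))
E
```

```text
tool px scene [[452.79377484 346.56955247]] top [[281.85383982 389.76912004]]
[ 584.87368703 -115.60382798  130.        ]
[ 630.99552891 -261.7385267   130.        ]
[ 581.63590271 -127.2423833   150.        ]
[ 639.10792416 -266.42991762  150.        ]
```

View pics/crop1.png

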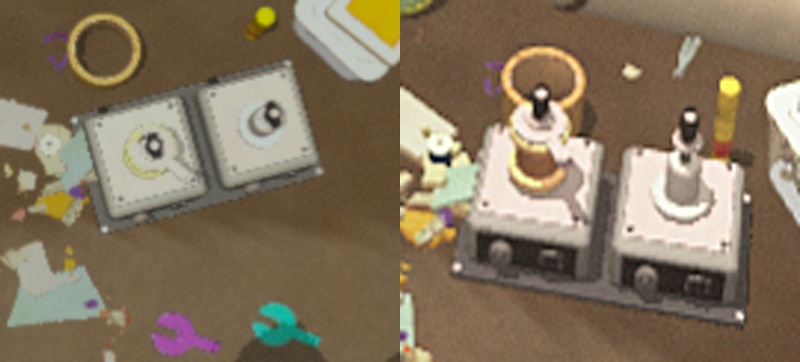

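Several things have the washer's shape: magenta at top px (340,272), teal at (378,270), and steel on the reel at (327,199), under the nut. The steel one is the right one, since it matches the description and the crop shows its tongue pointing toward the robot and to the right (-x, -y). The left head carries the reel, and the bare mandrel is on the right.

```bash
cat >> h.py <<'E'
def tool():
    s=arm.read_state(); return np.array(s['position']),R.from_quat(s['ee_rot']).as_matrix(),s
E
python3 - <<'E'
from h import *
t=json.load(open('top.json'));s=json.load(open('scene.json'))
k=[(294.2,187.2),(380.2,165.2),(395,208.8),(307,232)]
P=np.array([atz(t,u,6) for u in k]);print(P)
ks=[(275+458/2.963,185+268/3.62),(275+(740-400)/2.963,185+318/3.62)]
ks=[(275+(458-400)/2.963,185+268/3.62),(275+(740-400)/2.963,185+318/3.62)]
print('scene front corners',[atz(s,u,6) for u in ks])
c=P.mean(0); yv=(P[0]+P[3]-P[1]-P[2]);yaw=np.arctan2(-yv[0],yv[1]);print('centre',c,'yaw',np.degrees(yaw),np.linalg.norm(yv)/2)
y=np.array([-np.sin(yaw),np.cos(yaw),0]);print('spindles',c+75*y,c-75*y)
p,T,st=tool();d,w=snap('wrist');print('cam in tool',T.T@(np.array(w['xyz'])-p),'\n',T.T@Rm(w),w['fx'],w['k1'])
print(T, T.T@(np.array([585,-120,330])-p))
E
```

```text
[[ 647.74193736  -28.13572648    6.        ]
 [ 727.85854594 -311.31472139    6.        ]
 [ 583.96075324 -359.52362641    6.        ]
 [ 502.37704271  -71.73830407    6.        ]]
scene front corners [array([503.87831487, -77.08670312,   6.        ]), array([ 584.91297494, -356.52230329,    6.        ])]
centre [ 615.48456981 -192.67809459    6.        ] yaw 15.812421514157423 296.7099782542806
spindles [ 595.04790637 -120.51617397    6.        ] [ 635.92123326 -264.84001521    6.        ]
cam in tool [  73.30466654   -1.28871964 -117.1191784 ] 
 [[-2.57064082e-04 -9.57984075e-01 -2.86821280e-01]
 [ 9.99999879e-01 -3.66447479e-04  3.27684187e-04]
 [-4.19021167e-04 -2.86821161e-01  9.57984053e-01]] 295.87562501656674 -0.024827377910156656
[[-9.41197426e-01 -3.37856253e-01 -7.47392896e-04]
 [-3.37857069e-01  9.41195644e-01  1.83334550e-03]
 [ 8.40356959e-05  1.97805204e-03 -9.99998040e-01]] [-509.91072014  314.09548002  -74.10580979]
```

```bash
python3 -m pendant '[[-0.04,0.025,-0.004,0,0,0,0.085],[-0.04,0.025,-0.004,0,0,0,0.085],[-0.04,0.025,-0.004,0,0,0,0.085],[-0.04,0.025,-0.004,0,0,0,0.085],[-0.04,0.025,-0.004,0,0,0,0.085],[-0.04,0.025,-0.004,0,0,0,0.085],[-0.04,0.025,-0.004,0,0,0,0.085],[-0.04,0.025,-0.004,0,0,0,0.085],[-0.04,0.025,-0.004,0,0,0,0.085],[-0.04,0.025,-0.004,0,0,0,0.085],[-0.04,0.025,-0.004,0,0,0,0.085],[0,0,0,0,0,0,0.085]]' && python3 - <<'E'
from h import *
d,c=snap('wrist','w1.png');json.dump(c,open('w1.json','w'))
p,T,st=tool();print(p,c['xyz'])
for q in ([590,-120,151],[595,-120,68]):print(proj(c,q))
print(T.T@(np.array([590,-120,300])-p))
E
```

```text
clock: 1.35
position: [535.4, -176.9, 300.1]
ee_rot: [-0.174, 0.985, 0.0, 0.001]
contact_force: [-0.0, 0.2, -0.8]
gripper_width: 85.1
grasp_force: 0.0
[ 533.74834959 -178.44088508  299.82058987] [466.8632431790411, -203.32462437770658, 417.10259701068384]
[[316.49356295 273.94932867]]
[[307.47974775 245.64126811]]
[-72.8405233   35.69084639  -0.19763472]
```

```bash
python3 -m pendant '[[-0.04,0.018,0,0,0,0,0.085],[-0.033,0.018,0,0,0,0,0.085],[0,0,0,0,0,0,0.085],[0,0,0,0,0,0,0.085]]' && python3 - <<'E'
from h import *
d,c=snap('wrist','w2.png');json.dump(c,open('w2.json','w'))
p,T,st=tool();print(p,c['xyz'])
a=cv2.imread('pics/w1.png')[130:350,210:430];b=cv2.imread('pics/w2.png')
uv=proj(c,[590,-120,120])[0].astype(int);print(uv)
x0,y0=max(uv[0]-110,0),max(uv[1]-110,0);b=b[y0:y0+220,x0:x0+220];print(x0,y0,b.shape)
f=lambda i:cv2.resize(i,(400,400),interpolation=cv2.INTER_CUBIC)
cv2.imwrite('pics/crop2.png',np.hstack([f(a),f(b)]))
E
```

```text
clock: 1.8
position: [588.5, -122.4, 299.6]
ee_rot: [-0.172, 0.985, 0.0, -0.001]
contact_force: [-0.7, -0.7, -0.8]
gripper_width: 85.1
grasp_force: 0.0
[ 588.14674194 -122.93084095  299.90273113] [520.1674808203704, -148.41664669796376, 416.76937376486165]
[283 200]
173 90 (220, 220, 3)
```

View pics/crop2.png

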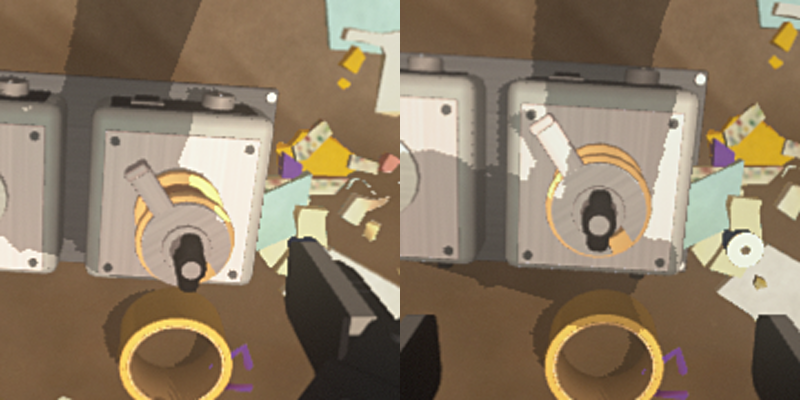

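The crop shows the wing nut at left px (188,262) and right px (598,222), with its bar running nearly along the image vertical (tool x). The washer's tongue tip is at left (137,168) and right (542,125), overhanging the reel toward upper left. I'll fit the wing's silhouette in both views and triangulate the tongue.

```bash
cat >> h.py <<'E'
def box(x,y,yaw,z0,z1,hx=16,hy=6):
    b=np.array([[sx*hx,sy*hy] for sx in(-1,1) for sy in(-1,1)])@np.array([[np.cos(yaw),np.sin(yaw)],[-np.sin(yaw),np.cos(yaw)]])+[x,y]
    return np.vstack([np.c_[b,np.full(4,z)] for z in (z0,z1)])
def nutfit(views,x0,z=124.3,freez=False):
    S=4; ms=[]
    for c,f,(a,b,w,h) in views:
        g=cv2.cvtColor(cv2.imread('pics/'+f),cv2.COLOR_BGR2GRAY)[b:b+h,a:a+w]
        m=(g<70).astype(np.uint8); n,l,st,_=cv2.connectedComponentsWithStats(m)
        u=proj(c,[x0[0],x0[1],z+20])[0]-[a,b]
        yy,xx=np.nonzero(m); j=np.argmin((xx-u[0])**2+(yy-u[1])**2); m=(l==l[yy[j],xx[j]])
        ms.append((c,(a,b),cv2.resize(m.astype(np.float32),None,fx=S,fy=S,interpolation=cv2.INTER_LINEAR)>.5)); print(f,'area',m.sum())
    def cost(q):
        e=0; zz=q[3] if len(q)>3 else z
        for c,o,m in ms:
            u=((proj(c,box(q[0],q[1],q[2],zz+10.5,zz+27))-o+.5)*S)
            k=np.zeros(m.shape,np.uint8);cv2.fillConvexPoly(k,cv2.convexHull(np.round(u*16).astype(np.int32)),1,shift=4)
            e+=(k.astype(bool)^m).sum()/S**2
        return e
    from scipy.optimize import minimize
    best=None
    for yw in np.radians(np.arange(0,180,15)):
        q=np.array([x0[0],x0[1],yw]+([z] if freez else []))
        r=minimize(cost,q,method='Nelder-Mead',options=dict(initial_simplex=np.vstack([q]+[q+np.eye(len(q))[i]*[8,8,.25,6][i] for i in range(len(q))])))
        if best is None or r.fun<best.fun: best=r
    return best.x,best.fun
E
python3 - <<'E'
from h import *
c1=json.load(open('w1.json'));c2=json.load(open('w2.json'))
tip=tri([(c1,(285.4,222.4)),(c2,(251.1,158.8))]);print('tip',tip)
hub=tri([(c1,(210+191/1.818,130+270/1.818)),(c2,(173+200/1.818,90+224/1.818))]);print('hub top',hub)
V=[(c1,'w1.png',(290,245,50,60)),(c2,'w2.png',(260,175,50,60))]
for fz in(0,1):
    q,e=nutfit(V,(592,-120),freez=fz);print(q,np.degrees(q[2]),e)
p,T,st=tool();print('tool x yaw',np.degrees(np.arctan2(T[1,0],T[0,0])))
v=tip[:2]-q[:2];print('tongue dir deg',np.degrees(np.arctan2(v[1],v[0])),np.linalg.norm(v))
E
```

```text
tip [ 560.27248716 -164.42482631  118.2700728 ]
hub top [ 594.160243   -119.66225255  152.62359669]
w1.png area 309
w2.png area 313
[ 596.20774459 -120.25812379    3.48631236] 199.75098416990937 494.75
w1.png area 309
w2.png area 313
[ 5.98547823e+02 -1.18809666e+02  3.21983057e-01  1.14278911e+02] 18.448270250432298 459.0625
tool x yaw -160.29592517372714
tongue dir deg -129.99975814265645 59.5461521929023
```

```bash
python3 - <<'E'
from h import *
for f,a,b,w,h in(('w1',290,245,50,60),('w2',260,175,50,60)):
    c=json.load(open(f+'.json'));g=cv2.cvtColor(cv2.imread(f'pics/{f}.png'),cv2.COLOR_BGR2GRAY)[b:b+h,a:a+w]
    print(f,(proj(c,box(594,-120,np.radians(20),134.8,151.3))-[a,b]).round(0).tolist())
    for r in range(0,h,2): print('%2d '%r+''.join('#' if v<50 else '+' if v<70 else '-' if v<100 else '.' for v in g[r]))
E
```

```text
w1 [[18.0, 11.0], [30.0, 11.0], [17.0, 38.0], [28.0, 38.0], [20.0, 18.0], [32.0, 18.0], [19.0, 46.0], [30.0, 46.0]]
 0 ..................................................
 2 ..................................................
 4 ..................................................
 6 ..................................................
 8 ..................................................
10 ..................................................
12 ..................................................
14 .....................++++++--.....................
16 ...................-++++++++++....................
18 ...................-+++++++++++...................
20 ..................-++++++++++++-..................
22 ................-++++++++++++++-..................
24 ................+++++++++++++++-..................
26 ...............+++++++++++++++++..................
28 ................++++++++---++++++.................
30 ................+++++.........+++.................
32 ................-++-...........++-................
34 .................++-...........++.................
36 .........
[... 1671 characters left out ...]
4 .............-++++-.......-++++-..................
36 .............-+++...........-++-..................
38 .............-++-............+++..................
40 ..............++-...........-++-..................
42 ..............+++-.........-++-...................
44 ................+++---..--+++-....................
46 ................++++++++++#+......................
48 ................+++++++++++-......................
50 ................-#+++++++++-......................
52 ..................-+++++++........................
54 ..................................................
56 ..................................................
58 ..................................................
```

```bash
python3 -m pendant '[[-0.0035,0.0003,0.04,0,0,0.9,0.034],[-0.0035,0.0003,0.04,0,0,0.8,0.034],[0,0,0.03,0,0,0,0.034],[0,0,0,0,0,0,0.034],[0,0,0,0,0,0,0.034]]' && python3 - <<'E'
from h import *
d,c=snap('wrist','w3.png');json.dump(c,open('w3.json','w'))
p,T,st=tool();print(p,np.array(c['xyz'])-T@[73.3,-1.3,-117.1],st['joints'][5],'yaw',np.degrees(np.arctan2(T[1,0],T[0,0])),st['gripper_width'])
uv=proj(c,[594.5,-120,140])[0];print(uv, proj(c,p+T@[0,0,25]))
x,y=max(int(uv[0])-140,0),max(int(uv[1])-150,0);b=cv2.imread('pics/w3.png')[y:y+260,x:x+280];print(x,y,b.shape)
cv2.imwrite('pics/crop3.png',cv2.resize(b,None,fx=2,fy=2,interpolation=cv2.INTER_CUBIC))
E
```

```text
clock: 2.35
position: [595.2, -120.5, 191.3]
ee_rot: [-0.156, 0.988, -0.001, 0.0]
contact_force: [-0.0, -0.3, 0.1]
gripper_width: 34.0
grasp_force: 0.0
[ 596.07359517 -120.25919037  192.49145764] [ 595.60832258 -120.43239849  191.47853972] -1.3241784087767077 yaw -161.97817410660565 34.31841865980082
[283.91232148 247.27195149] [[282.94487627 270.61396192]]
143 97 (260, 280, 3)
```

View pics/crop3.png

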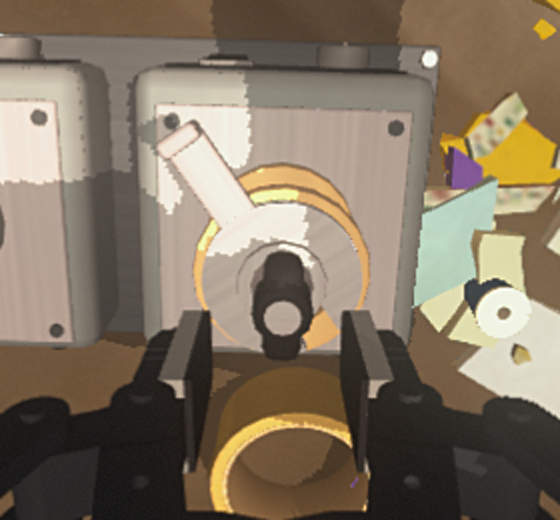

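The nut's wing (crop 283,300) sits between the fingers (211 and 342), aligned with the tool's x, so I go down and grip. It is about 1 mm to tool +y.

```bash
python3 -m pendant '[[0,0.0007,0.01,0,0,0,0.034],[0,0,0.01,0,0,0,0.034],[0,0,0.009,0,0,0,0.034],[0,0,0,0,0,0,0.02],[0,0,0,0,0,0,0.005],[0,0,0,0,0,0,0.005],[0,0,0,0,0,0,0.005]]'; python3 -c "
from h import *
s=tool()[2];print(s['wrist_torque'],s['contact_force'],s['joints'][5],s['position'],s['gripper_width'],s['grasp_force'])"
```

```text
clock: 3.1
position: [594.5, -118.8, 160.6]
ee_rot: [-0.157, 0.988, 0.0, -0.001]
contact_force: [0.2, -2.3, -5.4]
gripper_width: 11.2
grasp_force: 55.8
[-0.68977775  0.06833834 -0.03946427] [ 0.16983295 -2.28404171 -5.40441119] -1.3256037730975394 [ 594.51744504 -118.75883703  160.55031476] 11.213688929970006 55.83156397630091
```

```bash
python3 -m pendant '[[0,0,0,0,0,3,0.005],[0,0,0,0,0,3,0.005],[0,0,0,0,0,0,0.005],[0,0,0,0,0,0,0.005]]'; python3 -c "
from h import *
s=tool()[2];print(s['wrist_torque'],s['contact_force'],s['joints'][5],s['position'],s['gripper_width'],s['grasp_force'])"
```

```text
clock: 3.5
position: [594.5, -118.7, 160.7]
ee_rot: [-0.105, 0.994, 0.0, -0.001]
contact_force: [0.3, -2.6, -6.4]
gripper_width: 10.3
grasp_force: 58.5
[-0.78106737  0.16555963  0.07596106] [ 0.25372657 -2.61134124 -6.43707884] -1.4290541264665781 [ 594.53338778 -118.72961574  160.69014045] 10.272837783132626 58.520131995901465
```

```bash
python3 -m pendant '[[0,0,0,0,0,4,0.005],[0,0,0,0,0,0,0.005],[0,0,0,0,0,0,0.005]]'; python3 -c "
from h import *
s=tool()[2];print(s['wrist_torque'],s['contact_force'],s['joints'][5],s['position'],s['gripper_width'],s['grasp_force'])"
```

```text
clock: 3.8
position: [594.5, -118.7, 160.8]
ee_rot: [-0.071, 0.997, 0.0, -0.001]
contact_force: [-1.4, -3.3, -6.2]
gripper_width: 10.7
grasp_force: 58.5
[-0.91210946  0.29369802  0.05734098] [-1.41360402 -3.34828757 -6.18584672] -1.4983319126074166 [ 594.53915245 -118.6908373   160.77350684] 10.664789720570644 58.51464585168287
```

Clockwise from above, the torque stays flat at about 0.1 N m over 10°; tightening would have shown 0.5. So clockwise loosens it, and I continue while following the rise.

```bash
python3 -m pendant '[[0,0,-0.0002,0,0,8.5,0.005],[0,0,-0.0002,0,0,8.5,0.005],[0,0,-0.0002,0,0,8.5,0.005],[0,0,-0.0002,0,0,8.5,0.005],[0,0,0,0,0,0,0.005]]'; python3 -c "
from h import *
s=tool()[2];print(s['wrist_torque'],s['contact_force'],s['joints'][5],s['position'],s['gripper_width'],s['grasp_force'])"
```

```text
clock: 4.3
position: [594.6, -118.5, 161.6]
ee_rot: [0.224, 0.975, -0.0, -0.001]
contact_force: [-0.9, -2.6, -6.2]
gripper_width: 11.1
grasp_force: 58.8
[-0.78118408  0.2845078  -0.0507869 ] [-0.8878022  -2.57693492 -6.24357126] -2.0922429979881456 [ 594.58963824 -118.53875475  161.57190399] 11.111879465614969 58.80695519037545
```

```bash
python3 -m pendant '[[0,0,-0.0002,0,0,8.5,0.005],[0,0,-0.0002,0,0,8.5,0.005],[0,0,-0.0002,0,0,8.5,0.005],[0,0,-0.0002,0,0,8.5,0.005],[0,0,-0.0002,0,0,8.5,0.005],[0,0,0,0,0,0,0.005]]'; python3 - <<'E'
from h import *
d,c=snap('wrist','w4.png');json.dump(c,open('w4.json','w'))
s=tool()[2];print(s['wrist_torque'],s['contact_force'],s['joints'][5],s['position'],s['gripper_width'],s['grasp_force'])
cv2.imwrite('pics/crop4.png',cv2.resize(cv2.imread('pics/w4.png')[100:380,130:430],None,fx=2,fy=2,interpolation=cv2.INTER_CUBIC))
E
```

```text
clock: 4.9
position: [594.7, -118.5, 162.5]
ee_rot: [0.561, 0.828, -0.0, -0.001]
contact_force: [-0.6, -2.6, -8.3]
gripper_width: 10.8
grasp_force: 58.8
[-0.72276641  0.22727731  0.02601588] [-0.69121606 -2.46251228 -9.05334728] -2.8297930710519297 [ 594.69587798 -118.44274601  162.50829173] 10.696063298689607 58.827851784881204
```

View pics/crop4.png

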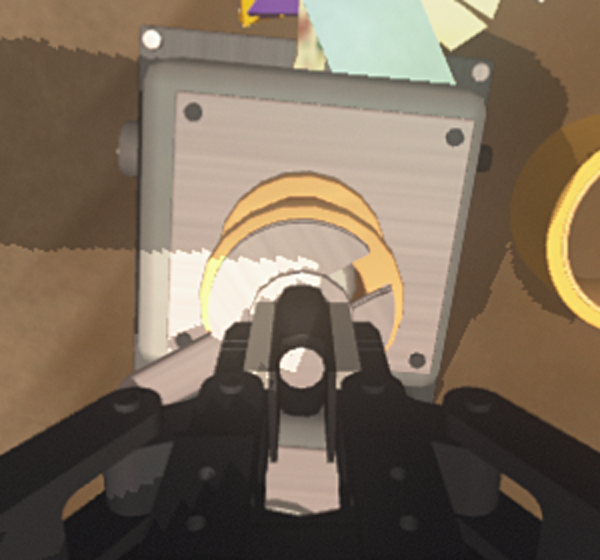

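The wing has turned with the gripper (vertical at crop (300,330)), and the washer stayed put, tongue still toward -130°. I release, turn the wrist back half a turn, then regrip.

```bash
python3 -m pendant '[[0,0,0,0,0,0,0.05],[0,0,0,0,0,0,0.05],[0,0,0,0,0,-8.5,0.05],[0,0,0,0,0,-8.5,0.05],[0,0,0,0,0,-8.5,0.05],[0,0,0,0,0,-8.5,0.05],[0,0,0,0,0,-8.5,0.05],[0,0,0,0,0,-8.5,0.05],[0,0,0,0,0,-8.5,0.05],[0,0,0,0,0,-8.5,0.05],[0,0,0,0,0,-8.5,0.05],[0,0,0,0,0,-8.5,0.05]]'; python3 -m pendant '[[0,0,0,0,0,-8.5,0.05],[0,0,0,0,0,-8.5,0.05],[0,0,0,0,0,-8.5,0.05],[0,0,0,0,0,-8.5,0.05],[0,0,0,0,0,-8.5,0.05],[0,0,0,0,0,-8.5,0.05],[0,0,0,0,0,-8.5,0.05],[0,0,0,0,0,-8.5,0.05],[0,0,0,0,0,-8.5,0.05],[0,0,0,0,0,-8.5,0.05],[0,0,0,0,0,-8.5,0.05],[0,0,0,0,0,0,0.05]]'; python3 - <<'E'
from h import *
p,T,s=tool();print(s['wrist_torque'],s['contact_force'],s['joints'][5],p,s['gripper_width'],'yaw',np.degrees(np.arctan2(T[1,0],T[0,0])))
E
```

```text
clock: 6.15
position: [596.9, -118.3, 165.3]
ee_rot: [-0.148, 0.989, -0.0, 0.003]
contact_force: [-0.2, 0.3, 0.1]
gripper_width: 49.8
grasp_force: 0.0
clock: 7.35
position: [596.7, -118.3, 165.1]
ee_rot: [0.82, -0.572, 0.002, -0.001]
contact_force: [-0.3, 0.1, -0.7]
gripper_width: 50.0
grasp_force: 0.0
[-0.02205466 -0.01859599 -0.01772782] [-0.32835896  0.09243266 -0.65386887] 0.28146765967304155 [ 596.70718518 -118.28233393  165.10599785] 50.02042184328192 yaw -69.82477444283388
```

```bash
python3 -m pendant '[[0.0002,0.0022,0.0024,0,0,-1.5,0.04],[0,0,0,0,0,0,0.005],[0,0,0,0,0,0,0.005],[0,0,0,0,0,0,0.005],[0,0,0,0,0,0,0.005]]'; python3 -m pendant '[[0,0,-0.0002,0,0,8.5,0.005],[0,0,-0.0002,0,0,8.5,0.005],[0,0,-0.0002,0,0,8.5,0.005],[0,0,-0.0002,0,0,8.5,0.005],[0,0,-0.0002,0,0,8.5,0.005],[0,0,-0.0002,0,0,8.5,0.005],[0,0,-0.0002,0,0,8.5,0.005],[0,0,-0.0002,0,0,8.5,0.005],[0,0,-0.0002,0,0,8.5,0.005],[0,0,-0.0002,0,0,8.5,0.005],[0,0,-0.0002,0,0,8.5,0.005],[0,0,0,0,0,0,0.005]]'; python3 - <<'E'
from h import *
p,T,s=tool();print(s['wrist_torque'],s['contact_force'],s['joints'][5],p,s['gripper_width'],'yaw',np.degrees(np.arctan2(T[1,0],T[0,0])))
E
```

```text
clock: 7.85
position: [594.5, -119.1, 161.4]
ee_rot: [0.827, -0.562, 0.001, -0.001]
contact_force: [3.8, 2.8, 0.3]
gripper_width: 11.9
grasp_force: 57.2
clock: 9.05
position: [594.3, -119.0, 163.4]
ee_rot: [-0.157, 0.988, -0.0, 0.001]
contact_force: [4.7, 4.0, 1.1]
gripper_width: 12.1
grasp_force: 57.2
[ 1.05143489 -1.10768749  0.10656507] [4.72877262 4.02422961 1.07830342] -1.3238989579785214 [ 594.31962372 -118.99898283  163.39010317] 12.141543211766281 yaw -161.9002760189387
```

```bash
python3 -m pendant '[[0,0,0,0,0,0,0.04],[0,0,0,0,0,0,0.05],[0,0,-0.04,0,0,0,0.05],[0,0,-0.04,0,0,0,0.05],[0,0,0,0,0,-8,0.05],[0,0,0,0,0,-8,0.05],[0,0,0,0,0,-8,0.05],[0,0,0,0,0,-8,0.05],[0,0,0,0,0,0,0.05]]'; python3 -c "
from h import *
d,c=snap('wrist','w5.png');json.dump(c,open('w5.json','w'))"
python3 -m pendant '[[0.024,0,0,0,0,0,0.05],[0.024,0,0,0,0,0,0.05],[0,0,0,0,0,0,0.05],[0,0,0,0,0,0,0.05]]'; python3 - <<'E'
from h import *
d,c=snap('wrist','w6.png');json.dump(c,open('w6.json','w'))
p,T,s=tool();print(s['contact_force'],s['joints'][5],p,'yaw',np.degrees(np.arctan2(T[1,0],T[0,0])))
f=lambda n,x,y,w,h:cv2.resize(cv2.imread('pics/'+n)[y:y+h,x:x+w],(400,300),interpolation=cv2.INTER_CUBIC)
for n in('w5','w6'):
    c=json.load(open(n+'.json'));print(n,c['xyz'],proj(c,[594.5,-119.5,151]),proj(c,[564.3,-155.5,121]))
g=np.vstack([np.hstack([f('w5.png',180,120,200,150),f('w6.png',180,120,200,150)]),np.hstack([f('top0.png',105,165,130,97),f('scene0.png',125,170,130,97)])])
cv2.imwrite('pics/crop5.png',g)
E
```

```text
clock: 9.95
position: [592.1, -120.0, 242.4]
ee_rot: [-0.423, 0.906, 0.0, -0.001]
contact_force: [-1.4, -0.3, -0.3]
gripper_width: 50.1
grasp_force: 0.0
clock: 10.4
position: [562.0, -156.7, 243.0]
ee_rot: [-0.422, 0.907, 0.0, -0.0]
contact_force: [-0.5, 0.4, 0.7]
gripper_width: 50.0
grasp_force: 0.0
[ 0.05989276 -0.84018814  0.58433935] -0.704786126230747 [ 562.38884665 -156.29846378  242.88918785] yaw -130.02097491729208
w5 [545.7003597138528, -177.27054988353103, 359.62332595278343] [[279.65449411 229.98364831]] [[279.69268935 161.95663186]]
w6 [515.2053248399405, -213.84898929596676, 360.0752793436024] [[280.70366871 285.47151697]] [[280.58917242 217.91153539]]
```

View pics/crop5.png

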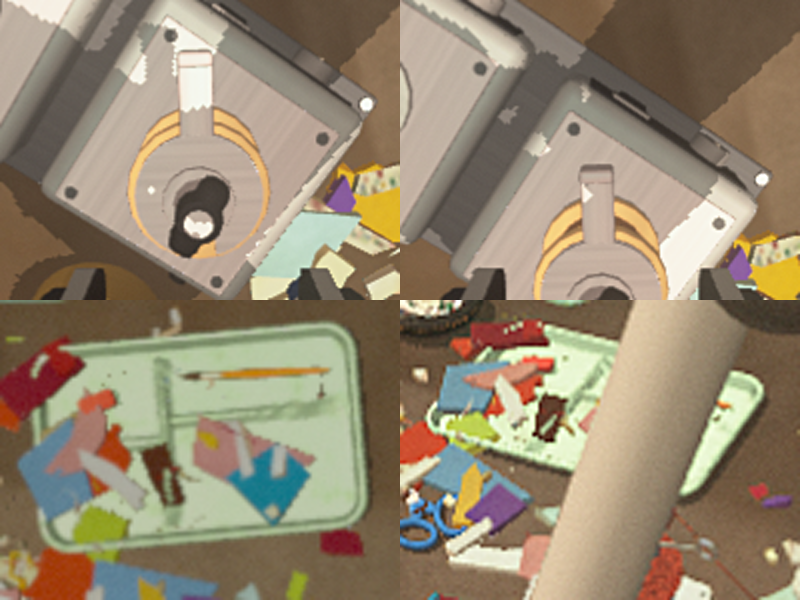

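Both wrist views show the tongue vertical (along tool x), centred at crop column 197, tip at (196,60) and (597,170); the nut is raised and the wing is clear. In the tray crop, the big compartment is the lower right one, centre about (268,472), bounded by ribs at left (165) and above (410), with some paper scraps in it.

```bash
python3 - <<'E'
from h import *
c5=json.load(open('w5.json'));c6=json.load(open('w6.json'));t=json.load(open('top.json'))
for nm,a,b in(('bend',(278,153.5),(278.5,211)),('tip',(278,145),(278.5,203))):print(nm,tri([(c5,a),(c6,b)]))
print('hub',atz(c5,(180+203/2,120+222/2),155))
T=R.from_quat([-0.422,0.9066,0,0]).as_matrix();print(T.round(3).tolist())
f=lambda u,z:atz(t,(105+u[0]/3.077,165+u[1]/3.077),z)
C=np.array([f(u,17) for u in((30,48),(350,22),(368,220),(45,250))]);print(C.round());ctr=C.mean(0)
yv=C[0]+C[3]-C[1]-C[2];yaw=np.arctan2(-yv[0],yv[1]);print('tray',ctr,np.degrees(yaw))
print('bay',f((268,172),2))
E
```

```text
bend [ 561.00459977 -161.80253648  123.84879216]
tip [ 556.86908527 -166.72246605  122.12959079]
hub [ 593.03488949 -119.12784175  155.        ]
[[-0.644, -0.765, 0.0], [-0.765, 0.644, 0.0], [-0.0, 0.0, -1.0]]
[[655. 557.  17.]
 [690. 218.  17.]
 [482. 193.  17.]
 [443. 529.  17.]]
tray [567.46237466 374.15384639  17.        ] 6.217051161279428
bay [530.8231629  300.64747894   2.        ]
```

```bash
python3 -m pendant '[[-0.0006,-0.0022,0.03,0,0,-1,0.032],[0,0,0.03,0,0,0,0.032],[0,0,0.03,0,0,0,0.032],[0,0,0.013,0,0,0,0.032],[0,0,0.013,0,0,0,0.032],[0,0,0,0,0,0,0.032]]'; python3 -m pendant '[[0,0,0,0,0,0,0.02],[0,0,0,0,0,0,0.008],[0,0,0,0,0,0,0.008],[0,0,0,0,0,0,0.008]]'
```

```text
clock: 11.05
position: [564.1, -156.9, 125.7]
ee_rot: [-0.431, 0.902, 0.001, -0.001]
contact_force: [-0.1, -0.1, -0.4]
gripper_width: 32.0
grasp_force: 0.0
clock: 11.45
position: [565.3, -157.3, 128.2]
ee_rot: [-0.431, 0.902, -0.001, 0.001]
contact_force: [0.4, -0.1, 2.1]
gripper_width: 12.5
grasp_force: 58.5
```

```bash
python3 -m pendant '[[0.003,0,0,0,0,0,0.008],[0.003,0,0,0,0,0,0.008],[0.004,0,0,0,0,0,0.008],[0,0,0,0,0,0,0.008]]'; python3 -m pendant '[[0.005,0,0,0,0,0,0.008],[0.005,0,0,0,0,0,0.008],[0.006,0,0,0,0,0,0.008],[0.007,0,0,0,0,0,0.008],[0,0,0,0,0,0,0.008]]'
```

```text
clock: 11.85
position: [558.6, -165.3, 127.7]
ee_rot: [-0.431, 0.902, -0.001, 0.001]
contact_force: [1.9, 1.8, 4.3]
gripper_width: 12.7
grasp_force: 58.7
clock: 12.35
position: [543.2, -183.6, 127.2]
ee_rot: [-0.431, 0.903, -0.0, 0.0]
contact_force: [1.8, 0.5, 4.6]
gripper_width: 12.3
grasp_force: 58.7
```

```bash
python3 -m pendant '[[0.01,0,0,0,0,0,0.008],[0.012,0,0,0,0,0,0.008],[0.014,0,0,0,0,0,0.008],[0,0,0,0,0,0,0.008],[0,0,-0.03,0,0,0,0.008],[0,0,-0.03,0,0,0,0.008],[0,0,-0.03,0,0,-7.5,0.008],[0,0,0,0,0,-7.5,0.008],[0,0,0,0,0,-7.5,0.008],[0,0,0,0,0,-7.5,0.008],[0,0,0,0,0,-7.5,0.008],[0,0,0,0,0,-7.5,0.008]]';python3 - <<'E'
from h import *
arm.get_image('scene')
p,T,s=tool();print(p,s['gripper_width'],s['grasp_force'],T.T@(np.array([535,254,200])-p),s['joints'],np.degrees(np.arctan2(T[1,0],T[0,0])))
E
```

```text
clock: 13.55
position: [519.4, -211.2, 215.5]
ee_rot: [0.745, -0.667, -0.002, 0.001]
contact_force: [0.1, -0.0, -0.4]
gripper_width: 12.5
grasp_force: 58.5
[ 519.46902819 -211.15942017  215.51600638] 12.610148124917453 58.50946292281151 [-460.37963404  -68.25627445   15.71360151] [-9.71822700e-02  3.11190345e-01 -2.10303143e-01 -1.71628191e-04
 -1.05363118e+00  2.10935384e-01] -83.48743365436542
```

```bash
python3 -m pendant '[[-0.042,-0.006,0,0,0,0,0.008],[-0.042,-0.006,0,0,0,0,0.008],[-0.042,-0.006,0,0,0,0,0.008],[-0.042,-0.006,0,0,0,0,0.008],[-0.042,-0.006,0,0,0,0,0.008],[-0.042,-0.006,0,0,0,0,0.008],[-0.042,-0.006,0,0,0,0,0.008],[-0.042,-0.006,0,0,0,0,0.008],[-0.042,-0.006,0,0,0,0,0.008],[-0.042,-0.006,0,0,0,0,0.008],[-0.041,-0.008,0,0,0,0,0.008],[0,0,0,0,0,0,0.008]]';python3 - <<'E'
from h import *
d,c=snap('wrist','w7.png');d,c2=snap('top','top7.png')
p,T,s=tool();print(p,s['gripper_width'],s['grasp_force'],T.T@(np.array([535,254,200])-p),s['joints'][5])
f=lambda n,x,y,w,h,W:cv2.resize(cv2.imread('pics/'+n)[y:y+h,x:x+w],(W,360),interpolation=cv2.INTER_CUBIC)
cv2.imwrite('pics/crop7.png',np.hstack([f('w7.png',0,0,560,420,480),f('top7.png',115,160,120,135,320)]))
E
```

```text
clock: 14.8
position: [539.8, 258.2, 215.3]
ee_rot: [0.744, -0.668, -0.0, 0.001]
contact_force: [-1.1, 0.0, -1.6]
gripper_width: 12.7
grasp_force: 58.6
[539.1615928  254.60392447 215.42453445] 12.566777560887513 58.555094450712204 [ 0.13239523  4.1515514  15.43848874] -0.6070630526265278
```

View pics/crop7.png

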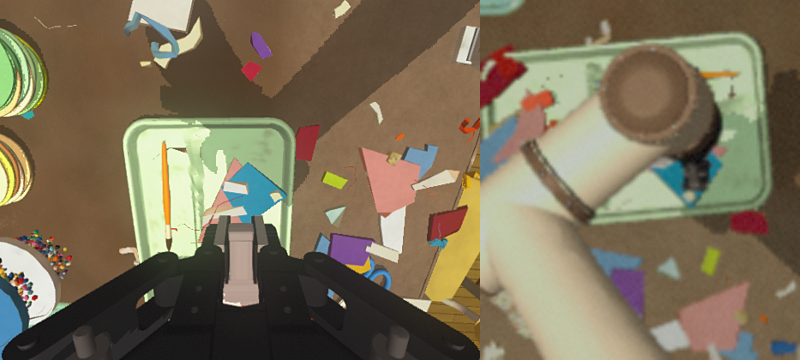

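The washer is held, and the gripper sits over the big compartment (crop 240,250, between the rib at 205 and the rim at 290). I lower it, tipping the disc down first.

```bash
python3 -m pendant '[[0,0.0045,0.045,0,0,0,0.008],[0,0,0.045,0,0,0,0.008],[0,0,0.045,0,0,0,0.008],[0,0,0.03,0,0,0,0.008],[0,0,0.014,0,0,0,0.008],[0,0,0,0,6,0,0.008],[0,0,0,0,6,0,0.008],[0,0,0,0,0,0,0.008]]';python3 -m pendant '[[0,0,0.003,0,0,0,0.008],[0,0,0,0,0,0,0.008]]'
```

```text
clock: 15.7
position: [535.8, 254.7, 38.1]
ee_rot: [0.74, -0.664, 0.079, 0.07]
contact_force: [0.4, 0.1, -0.0]
gripper_width: 12.3
grasp_force: 58.6
clock: 15.9
position: [535.7, 252.7, 35.3]
ee_rot: [0.739, -0.666, 0.077, 0.069]
contact_force: [-0.5, -0.8, -0.4]
gripper_width: 12.6
grasp_force: 58.6
```

```bash
python3 -m pendant '[[0,0,0.003,0,2,0,0.008],[0,0,0.002,0,2,0,0.008],[0,0,0,0,0,0,0.008]]'
```

```text
clock: 16.2
position: [536.4, 252.2, 31.0]
ee_rot: [0.736, -0.662, 0.104, 0.093]
contact_force: [0.5, -0.9, 3.7]
gripper_width: 12.2
grasp_force: 58.9
```

```bash
python3 -m pendant '[[0,0,0,0,0,0,0.03],[0,0,0,0,0,0,0.03],[0,0,-0.03,0,0,0,0.03],[0,0,-0.04,0,-8,0,0.05],[0,0,-0.04,0,-8,0,0.085],[0,0,-0.04,0,0,0,0.085],[0,0,-0.04,0,0,0,0.085],[0,0,0,0,0,0,0.085]]';python3 - <<'E'
from h import *
d,c=snap('wrist','w8.png')
p,T,s=tool();print(p,T.round(3).tolist(),s['joints'][5],'shift to reel',T.T@(np.array([594,-119.5,245])-p))
t=json.load(open('top.json'))
print('place px',proj(t,[435,-130,0]),'magenta',atz(t,(340,272),0),atz(t,(328,274),0),atz(t,(325,265),0),'scrap',atz(t,(303,265),0))
f=lambda n,x,y,w,h,W:cv2.resize(cv2.imread('pics/'+n)[y:y+h,x:x+w],(W,400),interpolation=cv2.INTER_CUBIC)
cv2.imwrite('pics/crop8.png',np.hstack([f('w8.png',100,100,360,320,450),f('top0.png',280,215,90,90*400//350,350)]))
E
```

```text
clock: 17.0
position: [535.9, 278.6, 224.4]
ee_rot: [0.744, -0.669, 0.001, -0.007]
contact_force: [-0.1, -0.0, 0.4]
gripper_width: 84.7
grasp_force: 0.0
[534.28383045 277.87262346 220.82334601] [[0.105, -0.994, 0.006], [-0.994, -0.105, 0.006], [-0.005, -0.006, -1.0]] -0.6425591457457897 shift to reel [401.31499685 -17.79466634 -26.17549488]
place px [[324.57891259 253.30119126]] magenta [ 375.69736233 -180.53401535    0.        ] [ 368.65320281 -141.76151625    0.        ] [ 397.36877892 -131.75707408    0.        ] scrap [396.10700587 -60.7256555    0.        ]
```

View pics/crop8.png

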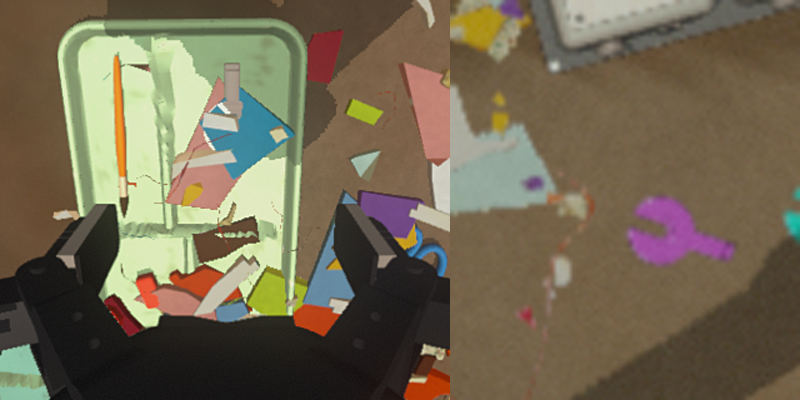

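The tray crop shows the washer's tongue at (232,65–115), with its disc just below, under the paper scraps, centred between rib (165) and rim (295). The right crop shows the desk bare at (623,140), which is where the reel will stand. Now back over the reel.

```bash
python3 -m pendant '[[0.04,-0.002,-0.001,0,0,0,0.085],[0.04,-0.002,-0.001,0,0,0,0.085],[0.04,-0.002,-0.001,0,0,0,0.085],[0.04,-0.002,-0.001,0,0,0,0.085],[0.04,-0.002,-0.001,0,0,0,0.085],[0.04,-0.002,-0.001,0,0,0,0.085],[0.04,-0.002,-0.001,0,0,0,0.085],[0.04,-0.002,-0.001,0,0,0,0.085],[0.04,-0.001,-0.001,0,0,0,0.085],[0.04,-0.001,-0.001,0,0,0,0.085],[0,0,0,0,0,0,0.085],[0,0,0,0,0,0,0.085]]';python3 - <<'E'
from h import *
d,c=snap('wrist','w9.png')
c8=c
p,T,s=tool();print(p,T.round(3).tolist(),'shift to reel',T.T@(np.array([594,-119.5,119])-p),proj(c,[594,-119.5,118]))
th=np.linspace(0,6.283,60);u=proj(c,np.c_[594+31*np.cos(th),-119.5+31*np.sin(th),np.full(60,118)])
i=cv2.imread('pics/w9.png');cv2.polylines(i,[np.round(u).astype(np.int32)],True,(255,0,0),1)
t=json.load(open('top.json'))
snap('top','top9.png')
f=lambda i,x,y,w,h,W:cv2.resize(i[y:y+h,x:x+w],(W,400),interpolation=cv2.INTER_CUBIC)
cv2.imwrite('pics/crop9.png',np.hstack([f(i,160,120,240,220,436),f(cv2.imread('pics/top9.png'),150,180,80,90,355)]))
E
```

```text
clock: 18.25
position: [592.4, -119.5, 225.3]
ee_rot: [0.743, -0.67, -0.001, 0.001]
contact_force: [0.3, 0.2, -0.4]
gripper_width: 85.2
grasp_force: 0.0
[ 592.51169224 -118.56570198  225.63983475] [[0.105, -0.994, -0.002], [-0.995, -0.105, 0.001], [-0.001, 0.002, -1.0]] shift to reel [  1.17821788  -1.61994069 106.6355003 ] [[278.38646019 220.65624752]]
```

View pics/crop9.png

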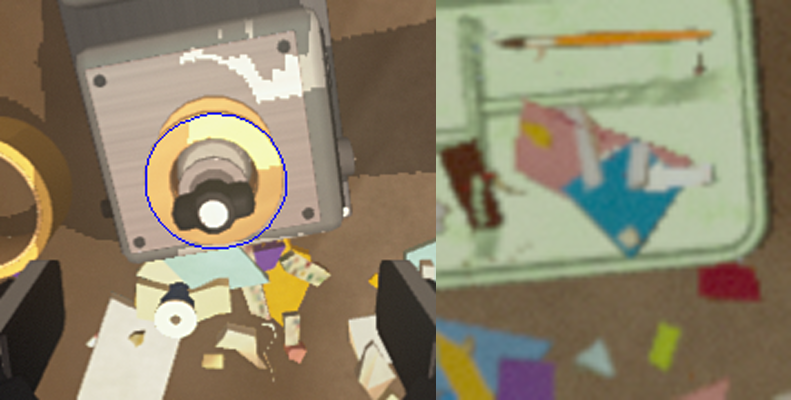

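The reel's flange fits the predicted circle (blue, centre (216,180)), and the wing lies well within the bore. In the tray, the tongue shows at (685,178) with the disc under the paper. I descend round the flange.

```bash
python3 -m pendant '[[0.0012,-0.0016,0.03,0,0,0,0.085],[0,0,0.03,0,0,0,0.085],[0,0,0.03,0,0,0,0.085],[0,0,0.008,0,0,0,0.085],[0,0,0.007,0,0,0,0.085],[0,0,0,0,0,0,0.085]]';python3 -m pendant '[[0,0,0,0,0,0,0.065],[0,0,0,0,0,0,0.05],[0,0,0,0,0,0,0.05],[0,0,0,0,0,0,0.05]]'
```

```text
clock: 18.95
position: [595.2, -119.0, 122.2]
ee_rot: [0.744, -0.668, 0.0, -0.0]
contact_force: [-0.0, -0.5, -0.3]
gripper_width: 85.2
grasp_force: 0.0
clock: 19.35
position: [596.1, -119.7, 124.4]
ee_rot: [0.744, -0.669, 0.002, -0.001]
contact_force: [-0.7, 0.9, 5.0]
gripper_width: 59.1
grasp_force: 63.6
```

```bash
python3 -m pendant '[[0,0,-0.005,0,0,0,0.05],[0,0,-0.005,0,0,0,0.05],[0,0,0,0,0,0,0.05]]';python3 -c "
from h import *
snap('wrist','wA.png');s=tool()[2];print(s['wrist_torque'],s['contact_force'])"; python3 -m pendant '[[0,0,-0.01,0,0,0,0.05],[0,0,-0.01,0,0,0,0.05],[0,0,-0.01,0,0,0,0.05],[0,0,0,0,0,0,0.05]]'
```

```text
clock: 19.65
position: [595.4, -119.7, 133.0]
ee_rot: [0.743, -0.669, 0.001, -0.001]
contact_force: [-0.3, 1.2, -0.6]
gripper_width: 59.0
grasp_force: 64.4
[ 0.03612243  0.01129863 -0.07617728] [ 0.60246243 -0.5389561  -0.43038638]
clock: 20.1
position: [596.2, -119.7, 164.4]
ee_rot: [0.744, -0.669, 0.002, -0.001]
contact_force: [0.1, 0.3, -1.1]
gripper_width: 59.2
grasp_force: 64.5
```

```bash
python3 -m pendant '[[0,0,-0.012,0,0,0,0.05],[0,0,-0.012,0,0,0,0.05],[0,0,-0.012,0,0,0,0.05],[0,0,-0.015,0,0,0,0.05],[0,0,-0.015,0,0,0,0.05],[0,0,-0.02,0,0,0,0.05],[0,0,0,0,0,0,0.05]]';python3 - <<'E'
from h import *
p,T,s=tool();print(p,s['contact_force'],s['gripper_width'],T.T@(np.array([450,-130,p[2]])-p))
d,c=snap('wrist','wB.png')
snap('scene','sB.png')
f=lambda n,x,y,w,h,W:cv2.resize(cv2.imread('pics/'+n)[y:y+h,x:x+w],(W,400),interpolation=cv2.INTER_CUBIC)
cv2.imwrite('pics/cropB.png',np.hstack([f('wB.png',100,80,360,340,420),f('sB.png',260,140,140,150,375)]))
E
```

```text
clock: 20.8
position: [596.6, -119.9, 252.1]
ee_rot: [0.744, -0.669, 0.003, -0.002]
contact_force: [-0.2, -0.0, -0.9]
gripper_width: 59.2
grasp_force: 64.6
[ 596.60710702 -119.89706915  252.06652904] [-0.16351968 -0.01628253 -0.91279395] 59.20828996566433 [ -5.49610061 146.84790328  -1.09508938]
```

View pics/cropB.png

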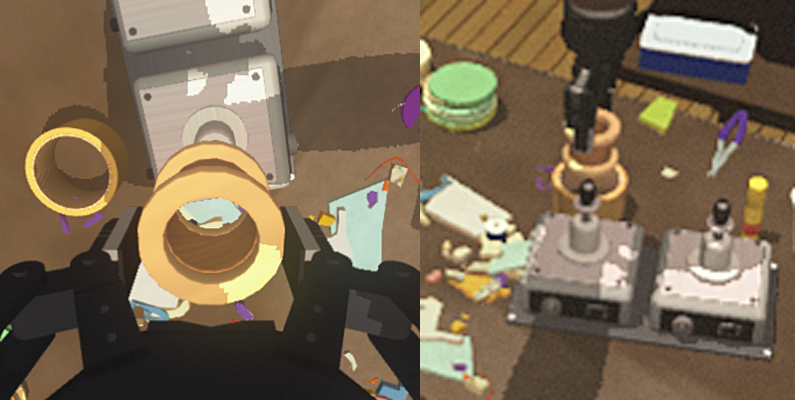

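The reel hangs level (crop (210,235)) and is clear above the nut; the scene view shows it raised off the left spindle with the nut still on its stud. Next I move to the bare desk and set it down.

```bash
python3 -m pendant '[[-0.0014,0.03,0,0,0,0,0.05],[-0.0014,0.038,0,0,0,0,0.05],[-0.0014,0.04,0,0,0,0,0.05],[-0.0014,0.039,0,0,0,0,0.05],[0,0,0,0,0,0,0.05],[0,0,0.04,0,0,0,0.05],[0,0,0.04,0,0,0,0.05],[0,0,0.04,0,0,0,0.05],[0,0,0.04,0,0,0,0.05],[0,0,0.02,0,0,0,0.05],[0,0,0.007,0,0,0,0.05],[0,0,0,0,0,0,0.05]]'
```

```text
clock: 22.1
position: [447.8, -129.6, 59.9]
ee_rot: [0.744, -0.669, -0.001, 0.001]
contact_force: [-0.7, -0.6, -0.0]
gripper_width: 58.9
grasp_force: 64.8
```

```bash
python3 -m pendant '[[0,0,0.0015,0,0,0,0.05],[0,0,0.001,0,0,0,0.05],[0,0,0,0,0,0,0.05]]';python3 -m pendant '[[0,0,0.001,0,0,0,0.05],[0,0,0,0,0,0,0.05]]'
```

```text
clock: 22.4
position: [448.8, -129.6, 59.4]
ee_rot: [0.743, -0.669, 0.001, -0.001]
contact_force: [0.0, -0.1, -1.2]
gripper_width: 58.9
grasp_force: 64.8
clock: 22.6
position: [448.3, -129.6, 57.9]
ee_rot: [0.743, -0.669, 0.0, -0.0]
contact_force: [-0.8, -0.6, -0.3]
gripper_width: 59.3
grasp_force: 64.8
```

```bash
python3 -m pendant '[[0,0,0.001,0,0,0,0.05],[0,0,0,0,0,0,0.05]]';python3 -m pendant '[[0,0,0.001,0,0,0,0.05],[0,0,0,0,0,0,0.05]]';python3 -m pendant '[[0,0,0.0005,0,0,0,0.05],[0,0,0,0,0,0,0.05]]'
```

```text
clock: 22.8
position: [448.3, -129.6, 56.7]
ee_rot: [0.744, -0.669, 0.0, -0.0]
contact_force: [-0.9, -0.5, 1.5]
gripper_width: 59.0
grasp_force: 64.9
clock: 23.0
position: [448.3, -129.6, 56.6]
ee_rot: [0.744, -0.669, 0.0, -0.0]
contact_force: [-3.1, 1.0, 9.4]
gripper_width: 59.3
grasp_force: 65.6
clock: 23.2
position: [448.3, -129.6, 56.5]
ee_rot: [0.744, -0.669, 0.0, -0.0]
contact_force: [-4.5, 2.6, 14.4]
gripper_width: 59.2
grasp_force: 65.9
```

The reel is on the desk: the force rose at TCP z 56.6. I open and rise, then check.

```bash
python3 -m pendant '[[0,0,-0.0005,0,0,0,0.075],[0,0,0,0,0,0,0.085],[0,0,0,0,0,0,0.085],[0,0,-0.03,0,0,0,0.085],[0,0,-0.04,0,0,0,0.085],[0,0,-0.04,0,0,0,0.085],[0.03,0,-0.04,0,0,0,0.085],[0.04,0,-0.04,0,0,0,0.085],[0.04,0,0,0,0,0,0.085],[0.04,0,0,0,0,0,0.085],[0,0,0,0,0,0,0.085]]';python3 - <<'E'
from h import *
p,T,s=tool();print(p,s['contact_force'])
snap('scene','sC.png');snap('top','tC.png')
f=lambda n,x,y,w,h,W:cv2.resize(cv2.imread('pics/'+n)[y:y+h,x:x+w],(W,400),interpolation=cv2.INTER_CUBIC)
cv2.imwrite('pics/cropC.png',np.hstack([f('sC.png',240,170,170,170,400),f('tC.png',150,150,260,130*2,400)]))
E
```

```text
clock: 24.3
position: [463.6, -277.6, 240.2]
ee_rot: [0.742, -0.671, 0.0, 0.0]
contact_force: [-0.6, -0.2, -0.9]
gripper_width: 84.9
grasp_force: 0.0
[ 463.60859335 -277.57812781  240.21498637] [-0.58186286 -0.24278765 -0.92707149]
```

View pics/cropC.png

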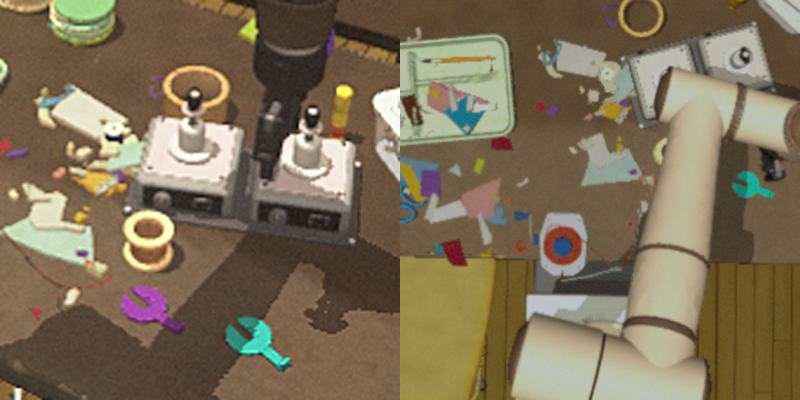

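The scene crop shows the reel standing upright at (150,240), the nut still on its stud at (195,100), and the glue stick (343,105), spool (113,133) and tape roll (195,85) in place. The robot is clear of everything.

```bash
python3 -c "
from bench import arm
print(arm.job_done())"
```

```text
the job is handed in; nothing more can be done
None
```

I handed the job in at about 24 s; no verdict came back. The nut loosened clockwise and is backed off about 4 mm by the angle turned. The washer is in the tray's big compartment, though paper scraps hide its disc and only the tongue shows. The reel stands upright on the desk, and the glue stick, spool and tape roll look unmoved.

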